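Set up the T-stake from the peg rack

ROBOT

A 6-joint arm with a two-finger parallel gripper is mounted at the origin on the work surface. World frame = base frame: x ahead of the robot, y to its left, z up, the work surface at z = 0. Lengths are in m, angles in rad, forces in N, time in s.
With the tool pointing down it reaches from about 0.3 to 0.775 m from the base axis. Payload 14.6 kg.
Tool frame: the origin (TCP) lies at the very end of the fingers, on their centre line; the grasp point (between the pads) lies 19 mm behind it; y points along the fingers, z is the direction in which the jaws open and shut, and the axes are right-handed (so a half turn about y gives the same grasp; the last joint's range is limited). The gripper opens to 94 mm and grips with 3 to 60 N. Pads are 16 mm wide; open, the fingers measure 119 mm over their backs; the gripper's body (75 mm by 177 mm) begins 78 mm behind the grasp point.
Start: joints at [1.232, 0.3, 1.521, -0, 1.321, -0.067], TCP at [0.148, 0.53, 0.205] pointing down, gripper open.
Joint ranges: [-3.03, 3.03], [-0.79, 2.21], [0.23, 2.52], [-1.04, 4.18], [0, 3.07], [-2.55, 2.55]. Speed limits (rad/s): [2.22, 2.22, 2.57, 3.14, 3.14, 3.14].

INTERFACE

Orientations are given as [roll, pitch, yaw] about the fixed x, y, z axes, in that order (R = Rz(yaw) Ry(pitch) Rx(roll)).
In Python, from station import get_obs, camera, job gives the robot as it stands.
- The arm moves only by the tool step_arm, never from a script. Its argument "targets" is a list of rows, each a list of 6 numbers: the shift along the tool's x, y, z in mm, then the turn, a rotation vector about the tool's x, y, z in degrees. In form: [[dx, dy, dz, rx, ry, rz], ...]. A call has 1 to 12 rows; each row shifts and turns the commanded pose from where the row before left it, along the tool's axes as they then stand; what a row does not reach is not made up. A row lasts 1/8 s, in which the tool goes at most 62.5 mm and 10.7 degrees, less where a joint would pass 70% of its speed; a pose out of reach is approached as far as the arm can. A call is refused whole if a number of a shift passes 62.5 or a number of a turn 10.7, either way. A call with a gripper value outside its range is refused whole. "gripper" is the opening, from -1 (shut) to 1 (fully open), set as the call begins (left out, the last holds). The fingers move at their own pace and stop on an object; "squeeze" is the grip in N (left out, the last holds). Time passes only in rows, so rows that do not move let the fingers close. It gives the time, the measured TCP pose, the force and the opening at its end, in the units of the state.
- get_obs(): the state, without advancing time (a new reading comes with each control period).
- camera(name): name is "scene" or "top" or "wrist"; returns a dict with "pixels" (480x640x3 uint8, red, green, blue), "intrinsics" (3x3 intrinsics, pixels), "k1" (the pictures are not rectified: a ray, as slopes to the right and down, at radius r is drawn at 1 + k1 r^2 times it, then the intrinsics apply), "R" (3x3) and "t" (3): a world point X has camera coordinates R X + t; the wrist camera has in their place "tool_from_camera" (4x4, takes a point from camera to tool coordinates, whose origin is the TCP and whose axes are the tool frame's). Camera axes: x right, y down, z forward; pixel columns grow to the right and rows downward; lengths in m; the calibration is good to about 2 mm. A picture is of the moment at which its call begins: read the wrist's pose just before it. There is no depth.
- job.hand_in(): hands the job in, once; it reports no verdict.
The state is a dict: "time_s": time; "qpos": joint angles; "joint_vel": joint speeds; "tau": joint torques, N m; "ee_pos": TCP position; "eef_rot": TCP orientation; "force": force on the tool from outside, world axes, zero at the start; "moment": the same for the moment, N m; "grip_width": finger opening in m.
Only numpy, scipy, OpenCV 4.12 (cv2) and the standard library are available. Lean on these libraries where they do the work, as an engineer would, in place of code of your own. Each camera call takes 0.05 s, during which the arm holds its last target.

TASK

Take the T-stake that has a tapered round horn at one end and a square block at the other off its pegs on the rack and seat it fully home in the square hole of the bench holder, upright, with the square-block end towards the front of the holder (the robot's side). The hole is in a slide that may stand anywhere along its channel, so feel for it. Leave the other two stakes hanging on the rack, and let go when done.

Things in the scene. Friction and masses are not known exactly. Their poses are not given: they have to be found in the camera images.
- stake_mid (a point): plain steel T-stake to set up (0.6 kg): a level bar with a shank down from its middle. Point: centre of the bar; x along the bar to the tapered round horn (tip 72 mm out), y across, z up. Within 36 mm of the point the bar is a plain block 20 mm wide (y), 24 mm high: grasp it there from above. At -x is the square block. Hangs with bar along the rack's y, horn to the rack's +y (left)
- square_end (a point): centre of the end face of the stake's square block, 66 mm from stake_mid along -x. The block is 30 mm long, 34 mm wide, 24 mm high
- stake_shoulder (a point): centre of the stake's shoulder, 30 mm below stake_mid: the underside of a neck 24 mm (x) by 20 mm (y) that reaches down 18 mm from the bar and stops the stake when seated. Below it the shank, 20 x 20 mm, runs 55 mm down to the foot (85 mm below stake_mid); its last 10 mm taper to 14 x 14 mm
- rack: low fixed rack, 470 mm wide. Origin on the bench under the middle pair of pegs; front is -x. Three pairs of 10 mm round pegs, 165 mm apart along y, pegs of a pair 29 mm either side of its middle, pointing to -x; bars lie across their tops, 115 mm above the bench, shanks between. Peg ends turn up 16 mm, 48 mm in front of the origin. The rail 70 mm behind is 105 mm high. Any stake on any pair
- holder: grey bench holder, fixed: a channel 110 mm (x) by 100 mm (y), walls 62 mm high, in which a bare steel slide 62 mm (x) by 136 mm (y) lies along y, its top face 72 mm above the bench. Origin on the bench at the middle of the channel; front is -x
- holder_top (a point): middle of the channel at the height of the slide's top face; axes as the holder's. The slide's square hole, 22 x 22 mm, square to the holder, 64 mm deep, is at x = 0 of this point but anywhere within 18 mm either side along y: not reported, look or feel for it. The slide moves only if pushed with 14 N or more. Seated, stake_mid is 30 mm above this point
- ball_stake_mid (a point): centre of the bar of another hanging stake, with a 33 mm ball at each end (132 mm long); to be left hanging
- disc_stake_mid (a point): centre of the bar of another hanging stake, with a 38 mm disc at each end (100 mm long); to be left hanging
Things that resemble listed ones, but are neither listed nor needed, are in the scene too. Leave any green look-alike of the part that bears stake_mid alone. What is shaped like the holder but green is not meant.

How it is judged:
On the way:
1. the horn-and-block stake is lifted clear of its pegs and carried off, well above the bench (distance of stake_mid from where it was at the start of the episode above 0.08 m and height (world z) of stake_mid above 0.115 m and contact force between stake and rack below 0.1 N), for 0.2 s.
At the end, for the whole second after the job is handed in: The horn-and-block stake stands upright (within 0.06 rad) in the square hole of the holder, its shoulder within 4 mm of the slide's top, square-block end towards the holder's front, at rest and released; the ball stake and the disc stake hang within 30 mm of where they were (z of stake_mid in the frame of holder_top between 0.025 and 0.034 m and horizontal distance between stake_mid and holder_top below 0.026 m and x of square_end in the frame of holder_top below -0.055 m and angle between stake_mid's own z axis and vertical below 0.06 rad and linear speed of stake below 0.02 m/s and distance of each of ball_stake_mid, disc_stake_mid from where it was at the start of the episode below 0.03 m); the robot touches nothing.
It fails at once if one of the other two stakes is knocked off the rack (height (world z) of any of ball_stake_mid, disc_stake_mid below 0.1 m).
It also fails if it takes over 61 s, if anything falls off the work surface, if the arm or the gripper's body presses on something with over 40 N, if the wrist force passes 120 N, or if a joint passes its speed limit or range.

## Working session

There is one attempt and no reset: what is moved stays moved. The work goes in short steps, Python scripts to look and compute and a tool call to move; the robot and the scene stay as the last step left them, time stands still between calls to the robot, and variables do not carry over. Pictures are saved under pics/ and viewed, and the job is handed in when it is done.

Besides the shell and the picture viewer there is one more tool, called as a command line: name --pt "numbers of a row" for each row, then --argument value for the rest. step_arm: Moves the arm, as the interface text tells. Its arguments: {"type":"object","properties":{"targets":{"type":"array","items":{"type":"array","items":{"type":"number"}}},"gripper":{"type":"number"},"squeeze":{"type":"number"}},"required":["targets"]}

```bash
mkdir -p pics; ls; python3 - <<'E'
from station import get_obs, camera, job
import cv2, numpy as np
o=get_obs(); print(o)
for n in ["scene","top","wrist"]:
    c=camera(n); cv2.imwrite(f"pics/{n}0.png",c["pixels"][:,:,::-1])
    print(n,{k:np.round(v,4).tolist() for k,v in c.items() if k!="pixels"})
E
```

```text
pics
{'time_s': 0.0, 'qpos': array([ 1.23236734e+00,  3.00475065e-01,  1.52157265e+00, -1.34366009e-05,
        1.32069131e+00, -6.65642763e-02]), 'joint_vel': array([ 1.34098779e-04, -9.08424827e-04, -1.16987999e-04, -8.87589248e-05,
       -8.84677962e-04,  1.45003682e-03]), 'tau': array([ 6.50967522e-04, -5.31794250e+01, -3.52739525e+01,  7.08467234e-02,
        2.42924545e-02, -8.16665647e-05]), 'ee_pos': array([0.14759206, 0.52955955, 0.20488772]), 'eef_rot': array([-1.57194102e+00,  6.32648031e-05, -2.71861416e-01]), 'force': array([-0.18547232, -0.28221201,  0.61809467]), 'moment': array([-0.03024415, -0.01677082, -0.02560997]), 'grip_width': 0.09426273274472664}
scene {'intrinsics': [[509.3934, 0.0, 313.0801], [0.0, 509.3934, 237.2861], [0.0, 0.0, 1.0]], 'k1': -0.0864, 'R': [[-0.5067, 0.862, 0.0117], [0.6241, 0.3762, -0.6848], [-0.5948, -0.3397, -0.7286]], 't': [0.2471, -0.2251, 1.3375]}
top {'intrinsics': [[536.7174, 0.0, 322.511], [0.0, 536.7174, 238.8719], [0.0, 0.0, 1.0]], 'k1': -0.1534, 'R': [[0.0041, -0.9998, -0.0204], [-0.9829, -0.0002, -0.1842], [0.1842, 0.0208, -0.9827]], 't': [0.0193, 0.4914, 1.251]}
wrist {'intrinsics': [[411.1687, 0.0, 324.938], [0.0, 411.1687, 237.2727], [0.0, 0.0, 1.0]], 'k1': -0.0776, 'tool_from_camera': [[-0.0002, 0.9605, 0.2783, -0.0807], [0.001, -0.2783, 0.9605, -0.1786], [1.0, 0.0005, -0.0009, -0.001], [0.0, 0.0, 0.0, 1.0]]}
```

View pics/scene0.png

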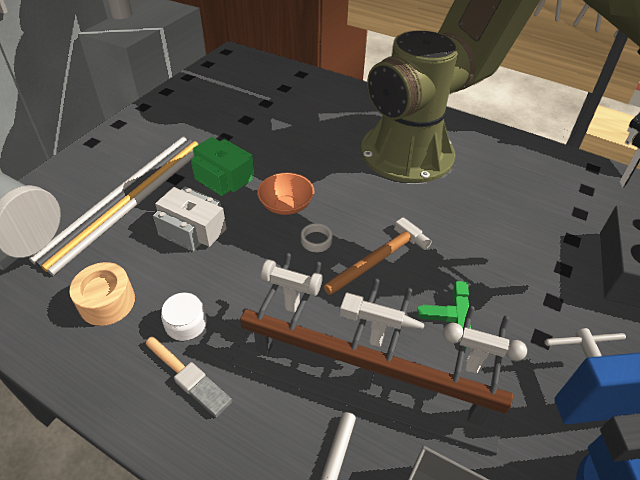

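View pics/top0.png

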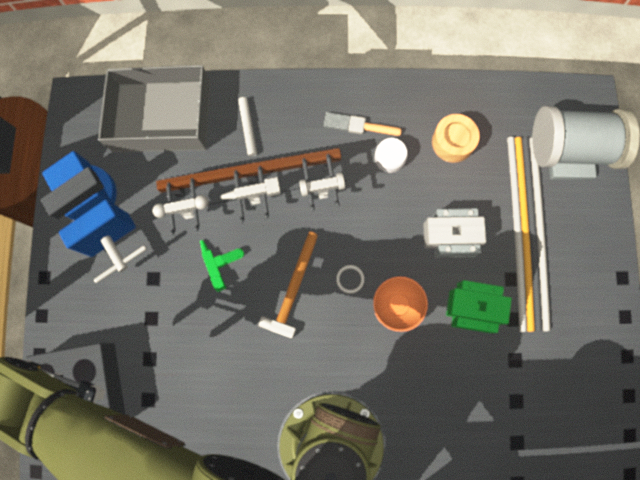

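View pics/wrist0.png

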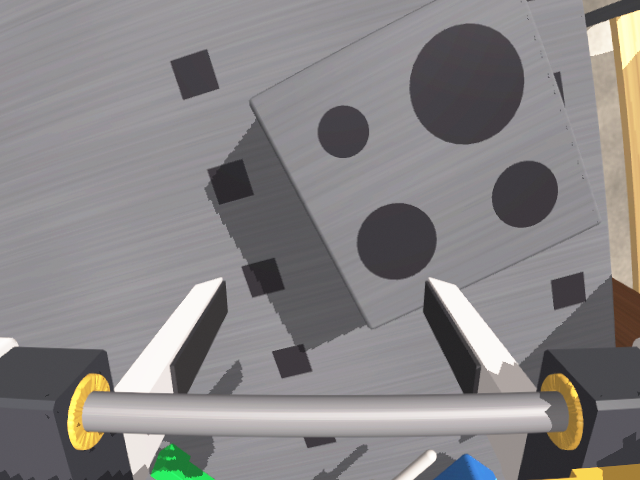

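The horn-and-block stake hangs on the middle pegs, at about (250,190) in top and (380,315) in scene. The grey holder is at about (456,231) in top and (190,210) in scene. I'll enlarge both to measure them.

```bash
cat > h.py <<'E'
import numpy as np, cv2
from station import get_obs, camera
from scipy.spatial.transform import Rotation as Ro
def cam(n):
    o=get_obs() if n=="wrist" else None
    c=camera(n)
    if n=="wrist":
        T=np.eye(4);T[:3,:3]=Ro.from_euler('xyz',o['eef_rot']).as_matrix();T[:3,3]=o['ee_pos']
        W=T@c['tool_from_camera']; c['R']=W[:3,:3].T; c['t']=-c['R']@W[:3,3]
    return c
def ray(c,u,v):
    K=c['intrinsics'];d=np.array([(u-K[0,2])/K[0,0],(v-K[1,2])/K[1,1]])
    s=d.copy()
    for _ in range(30): s=d/(1+c['k1']*(s@s))
    w=c['R'].T@np.array([s[0],s[1],1]); return -c['R'].T@c['t'], w/np.linalg.norm(w)
def onz(c,u,v,z):
    p,w=ray(c,u,v); return p+w*(z-p[2])/w[2]
def tri(c1,p1,c2,p2):
    a,u=ray(c1,*p1);b,v=ray(c2,*p2)
    A=np.stack([u,-v],1);s=np.linalg.lstsq(A,b-a,rcond=None)[0]
    x,y=a+u*s[0],b+v*s[1];return (x+y)/2,np.linalg.norm(x-y)
def proj(c,X):
    p=c['R']@np.asarray(X)+c['t'];s=p[:2]/p[2];s=s*(1+c['k1']*(s@s));K=c['intrinsics']
    return np.array([K[0,0]*s[0]+K[0,2],K[1,1]*s[1]+K[1,2]])
def crop(c,x0,y0,x1,y1,k,fn):
    im=c['pixels'][y0:y1,x0:x1,::-1]; cv2.imwrite('pics/'+fn,cv2.resize(im,None,fx=k,fy=k,interpolation=cv2.INTER_CUBIC))
E
python3 - <<'E'
from h import *
t=cam("top");s=cam("scene")
a=cv2.resize(t['pixels'][160:230,140:360,::-1],None,fx=3.6,fy=3.6,interpolation=2)
b=cv2.resize(t['pixels'][195:265,410:500,::-1],None,fx=4,fy=4,interpolation=2)
cc=cv2.resize(s['pixels'][180:255,145:235,::-1],None,fx=4,fy=4,interpolation=2)
im=np.zeros((600,800,3),np.uint8); im[:252,:792]=a; im[260:540,:360]=b; im[260:560,400:760]=cc
cv2.imwrite('pics/z1.png',im)
crop(s,240,250,540,420,2.6,'z2.png')
E
```

```text
(no output)
```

View pics/z1.png

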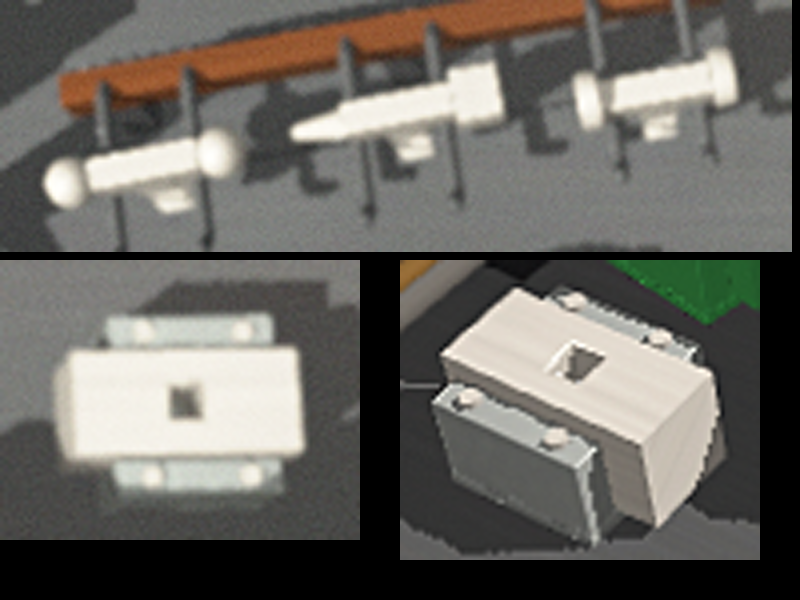

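View pics/z2.png

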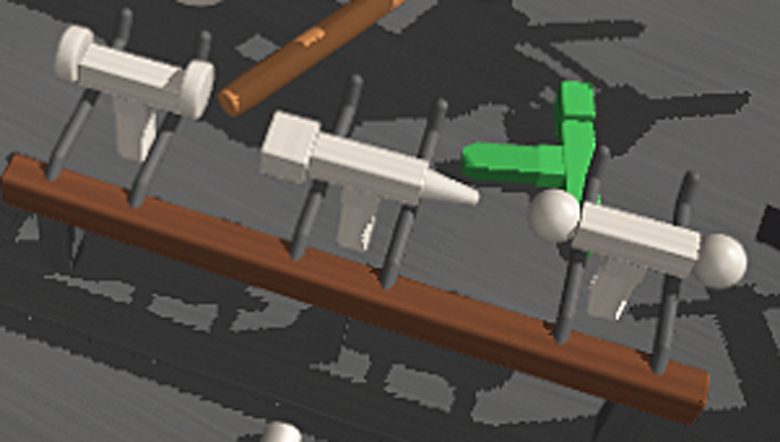

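```bash
python3 - <<'E'
from h import *
t=cam("top");s=cam("scene")
print("camtop",-t['R'].T@t['t'],"camscene",-s['R'].T@s['t'])
A=lambda x,y:(140+x/3.6-.36,160+y/3.6-.36)
S=lambda x,y:(240+x/2.6-.3,250+y/2.6-.3)
B=lambda x,y:(410+x/4-.4,195+(y-260)/4-.4)
C=lambda x,y:(145+(x-400)/4-.4,180+(y-260)/4-.4)
tip,e=tri(t,A(293,133),s,S(478,197));print("tip",tip,e)
print("tip on z=.127",onz(t,*A(293,133),.127))
# block top face corners in top img
for p in [(450,68),(495,62),(503,122),(456,128)]: print("blk",onz(t,*A(*p),.139))
for p in [(342,102),(345,135),(450,82),(455,120)]: print("bar",onz(t,*A(*p),.139))
# slide top corners
P=[B(*p) for p in [(70,350),(297,348),(303,452),(75,457)]]
Q=[onz(t,*p,.072) for p in P]; print("slide",np.round(Q,4))
H=[B(*p) for p in [(170,385),(200,385),(202,417),(170,418)]]
print("hole",np.round([onz(t,*p,.072) for p in H],4),np.mean([onz(t,*p,.072) for p in H],0))
# wall tops
W=[B(*p) for p in [(107,316),(272,314),(283,490),(118,493)]]
W=np.array([onz(t,*p,.062) for p in W]);print("walls",np.round(W,4),W.mean(0))
Hs=[C(*p) for p in [(563,340),(607,355),(585,383),(542,368)]]
print("hole scene",np.round([onz(s,*p,.072) for p in Hs],4),np.mean([onz(s,*p,.072) for p in Hs],0))
Ss=[C(*p) for p in [(513,290),(716,372),(640,443),(443,354)]]
print("slide scene",np.round([onz(s,*p,.072) for p in Ss],4))
E
```

```text
camtop [ 0.2524579  -0.00659717  1.32022844] camscene [1.06122027 0.32601276 0.8174666 ]
tip [0.57528013 0.25517154 0.12842663] 0.0017020839884306794
tip on z=.127 [0.57590197 0.25465856 0.127     ]
blk [0.61514652 0.15223417 0.139     ]
blk [0.61898363 0.12341669 0.139     ]
blk [0.57921534 0.11743491 0.139     ]
blk [0.57539088 0.14732119 0.139     ]
bar [0.59297044 0.22114796 0.139     ]
bar [0.57113229 0.21836733 0.139     ]
bar [0.60582107 0.15197709 0.139     ]
bar [0.58065778 0.14809775 0.139     ]
slide [[ 0.5394 -0.23    0.072 ]
 [ 0.541  -0.3681  0.072 ]
 [ 0.4775 -0.3684  0.072 ]
 [ 0.4745 -0.2308  0.072 ]]
hole [[ 0.5181 -0.2895  0.072 ]
 [ 0.5181 -0.3077  0.072 ]
 [ 0.4987 -0.308   0.072 ]
 [ 0.498  -0.2887  0.072 ]] [ 0.50823636 -0.29846652  0.072     ]
walls [[ 0.5628 -0.2551  0.062 ]
 [ 0.5645 -0.3567  0.062 ]
 [ 0.4562 -0.3578  0.062 ]
 [ 0.4545 -0.2578  0.062 ]] [ 0.50948737 -0.30682719  0.062     ]
hole scene [[ 0.4989 -0.3149  0.072 ]
 [ 0.4958 -0.2868  0.072 ]
 [ 0.5188 -0.2828  0.072 ]
 [ 0.5217 -0.3102  0.072 ]] [ 0.50881624 -0.29867477  0.072     ]
slide scene [[ 0.4816 -0.3659  0.072 ]
 [ 0.4762 -0.2283  0.072 ]
 [ 0.5388 -0.2296  0.072 ]
 [ 0.5409 -0.3636  0.072 ]]
```

step_arm --pt "43 -2 -18 0 0 0" --pt "43 -2 -18 0 0 0" --pt "43 -2 -18 0 0 0" --pt "43 -2 -18 0 0 0" --pt "43 -2 -18 0 0 0" --pt "43 -2 -18 0 0 0" --pt "43 -2 -18 0 0 0" --pt "43 -2 -18 0 0 0" --pt "43 -2 -18 0 0 0" --pt "43 -2 -18 0 0 0" --pt "43 -2 -18 0 0 0" --pt "43 -2 -18 0 0 0" --gripper 0.2

```text
time_s: 1.85
ee_pos: [0.5878, 0.1821, 0.2295]
eef_rot: [-1.571, -0.0, -0.272]
force: [-0.3, 0.2, 0.3]
grip_width: 0.0566
```

step_arm --pt "0 0 0 0 9.2 0" --pt "0 0 0 0 9.2 0" --pt "0 0 0 0 9.2 0" --pt "0 0 0 0 9.2 0" --pt "0 0 0 0 9.2 0" --pt "0 0 0 0 9.2 0" --pt "0 0 0 0 9.2 0" --pt "0 0 0 0 0 0"

```text
time_s: 2.85
ee_pos: [0.5867, 0.1832, 0.2294]
eef_rot: [-1.571, -0.0, -1.395]
force: [-0.2, 0.3, -0.1]
grip_width: 0.0562
```

```bash
python3 - <<'E'
from h import *
o=get_obs();print(o['time_s'],o['ee_pos'],np.degrees(o['eef_rot']),o['qpos'],o['grip_width'])
w=cam("wrist");cv2.imwrite('pics/w1.png',w['pixels'][:,:,::-1])
for X in [(.5878,.184,.139),(.5753,.255,.127)]: print(proj(w,X))
E
```

```text
2.85 [0.58669344 0.18320638 0.22936   ] [-9.00097462e+01 -6.13652472e-04 -7.99163187e+01] [2.43091433e-01 4.30605884e-01 1.28873952e+00 7.26902428e-07
 1.42241769e+00 6.70978872e-02] 0.05622395367416987
[326.87730665 239.1548516 ]
[327.13917138 130.01559594]
```

View pics/w1.png

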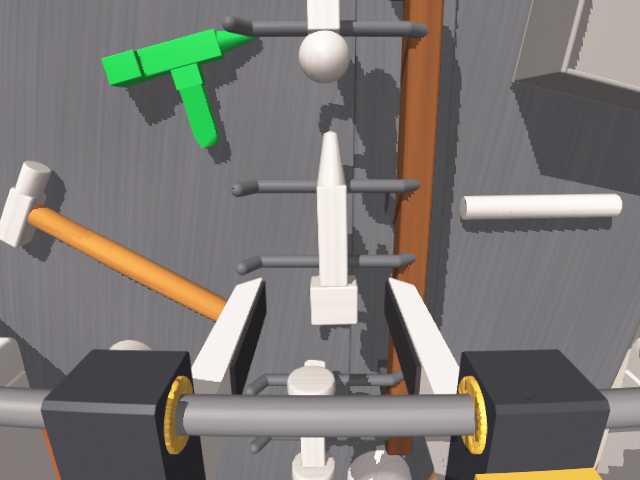

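```bash
python3 - <<'E'
from h import *
w=cam("wrist");crop(w,270,110,400,340,2.6,'w1z.png')
g=w['pixels'].astype(int);
for v in (195,205,215,225,235,245,255,265,272,290,300):
    r=np.where((g[v,290:380].min(1)>150))[0]+290; print(v,r.min(),r.max(),end=' ')
    print(np.round(onz(w,(r.min()+r.max())/2,v,.139),4), (r.max()-r.min()+1))
for p in [(332,186),(334.5,280),(330,132)]: print(onz(w,*p,.139 if p[1]>140 else .127))
E
```

```text
195 317 346 [0.5854 0.2145 0.139 ] 30
205 317 346 [0.5866 0.2079 0.139 ] 30
215 317 346 [0.5878 0.2012 0.139 ] 30
225 318 346 [0.5894 0.1944 0.139 ] 29
235 318 346 [0.5907 0.1875 0.139 ] 29
245 318 346 [0.592  0.1805 0.139 ] 29
255 319 346 [0.5937 0.1735 0.139 ] 28
265 319 346 [0.595  0.1663 0.139 ] 28
272 319 346 [0.596  0.1611 0.139 ] 28
290 310 357 [0.5992 0.1479 0.139 ] 48
300 310 357 [0.6006 0.1403 0.139 ] 48
[0.58460218 0.22047051 0.139     ]
[0.598455   0.15548118 0.139     ]
[0.57723889 0.2540282  0.127     ]
```

View pics/w1z.png

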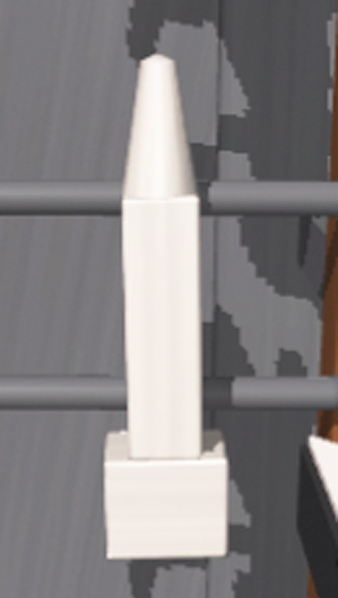

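step_arm --pt "-1 30 3.5 0 0 0" --pt "0 30 0 0 0 0" --pt "0 25 0 0 0 0" --pt "0 20 0 0 0 0" --pt "0 10 0 0 0 0" --pt "0 5 0 0 0 0" --pt "0 0 0 0 0 0"

```text
time_s: 3.82
ee_pos: [0.5901, 0.1848, 0.1098]
eef_rot: [-1.57, 0.0, -1.395]
force: [-0.2, -0.2, 0.2]
grip_width: 0.0564
```

```bash
python3 - <<'E'
from h import *
w=cam("wrist");cv2.imwrite('pics/w2.png',w['pixels'][:,:,::-1])
E
```

```text
(no output)
```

View pics/w2.png

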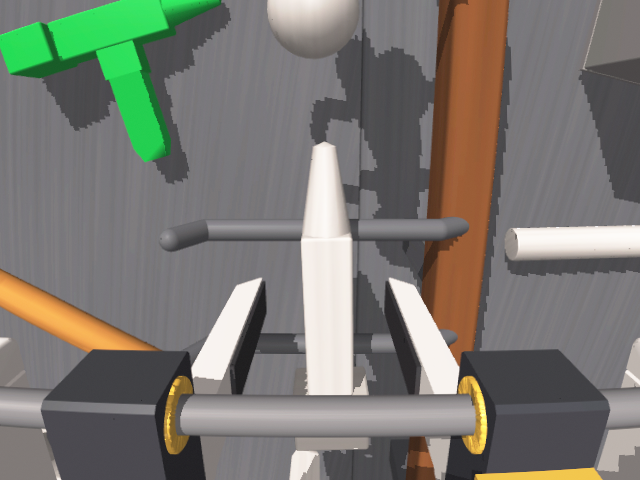

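The bar (columns 303–352) sits between the fingertips (columns 265 and 390), and the fingertips are midway between the two pegs. Closing.

step_arm --pt "0 0 0 0 0 0" --pt "0 0 0 0 0 0" --pt "0 0 0 0 0 0" --pt "0 0 0 0 0 0" --pt "0 0 0 0 0 0" --gripper -1 --squeeze 55

```text
time_s: 4.5
ee_pos: [0.5901, 0.1848, 0.1096]
eef_rot: [-1.57, 0.0, -1.396]
force: [1.1, 0.0, 0.2]
grip_width: 0.0197
```

step_arm --pt "0 -5 0 0 0 0" --pt "0 -15 0 0 0 0" --pt "0 -30 0 0 0 0" --pt "0 -40 0 0 0 0" --pt "0 -45 0 0 0 0" --pt "0 0 0 0 0 0"

```text
time_s: 5.25
ee_pos: [0.5909, 0.1851, 0.2485]
eef_rot: [-1.564, 0.0, -1.396]
force: [-0.1, -0.3, -7.4]
grip_width: 0.0194
```

```bash
python3 - <<'E'
from h import *
w=cam("wrist");cv2.imwrite('pics/w3.png',w['pixels'][:,:,::-1])
s=cam("scene");crop(s,240,220,540,420,2.6,'s3.png')
E
```

```text
(no output)
```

View pics/w3.png

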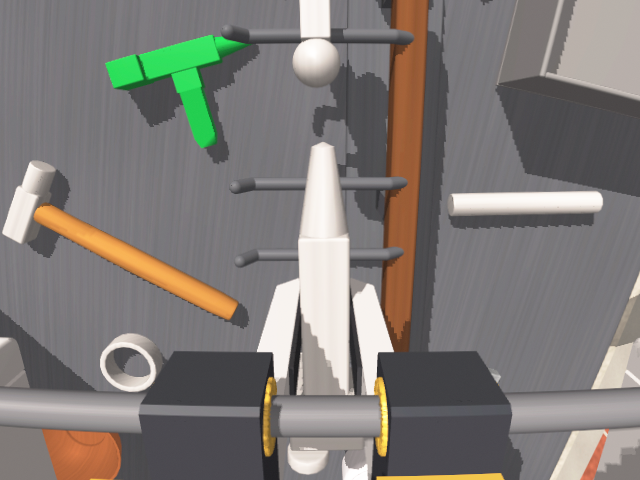

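View pics/s3.png

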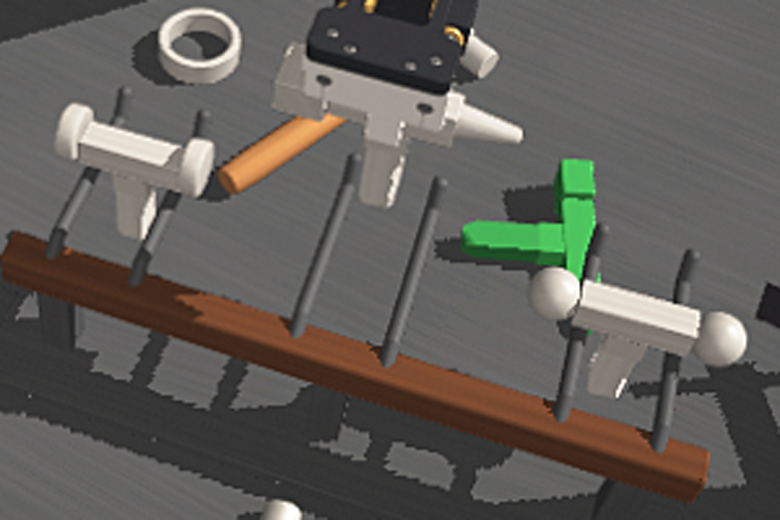

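step_arm --pt "20 -5 -7 0 0 0" --pt "38 -5 -14 0 0 0" --pt "42 -2 -15 0 0 0" --pt "42 0 -15 0 0 0" --pt "42 0 -15 0 0 0" --pt "42 0 -15 0 0 0" --pt "42 0 -15 0 0 0" --pt "42 0 -15 0 0 0" --pt "42 0 -15 0 0 0" --pt "42 0 -15 0 0 0" --pt "38 0 -14 0 0 0" --pt "30 0 -10 0 0 0"

```text
time_s: 6.85
ee_pos: [0.5063, -0.3009, 0.2551]
eef_rot: [-1.573, 0.002, -1.397]
force: [-0.5, 0.6, -6.6]
grip_width: 0.0199
```

step_arm --pt "0 0 0 0 5 0" --pt "0 0 0 0 9 0" --pt "0 0 0 0 9 0" --pt "0 0 0 0 9 0" --pt "0 0 0 0 9 0" --pt "0 0 0 0 9 0" --pt "0 0 0 0 9 0" --pt "0 0 0 0 9 0" --pt "0 0 0 0 9 0" --pt "0 0 0 0 9 0" --pt "0 0 0 0 8 0" --pt "0 0 0 0 4.8 0"

```text
time_s: 8.35
ee_pos: [0.5068, -0.2993, 0.2551]
eef_rot: [-1.572, -0.002, -3.124]
force: [-0.0, 0.2, -6.0]
grip_width: 0.0194
```

step_arm --pt "0 0 0 0 0 0" --pt "0 0 0 0 0 0"

```text
time_s: 8.6
ee_pos: [0.5075, -0.2991, 0.2559]
eef_rot: [-1.571, -0.001, -3.119]
force: [-0.1, 0.1, -6.5]
grip_width: 0.0197
```

```bash
python3 - <<'E'
from h import *
o=get_obs();print(o['time_s'],o['ee_pos'],np.degrees(o['eef_rot']),np.round(o['qpos'],3),o['force'])
w=cam("wrist");cv2.imwrite('pics/w4.png',w['pixels'][:,:,::-1])
s=cam("scene");crop(s,100,100,320,265,3.6,'s4.png')
t=cam("top");crop(t,360,150,540,285,4,'t4.png')
E
```

```text
8.6 [ 0.50745994 -0.29908667  0.2558709 ] [-9.00301039e+01 -5.24968565e-02 -1.78680399e+02] [-0.595  0.357  1.329 -0.     1.457  0.953] [-0.06857839  0.11039059 -6.53295824]
```

View pics/w4.png

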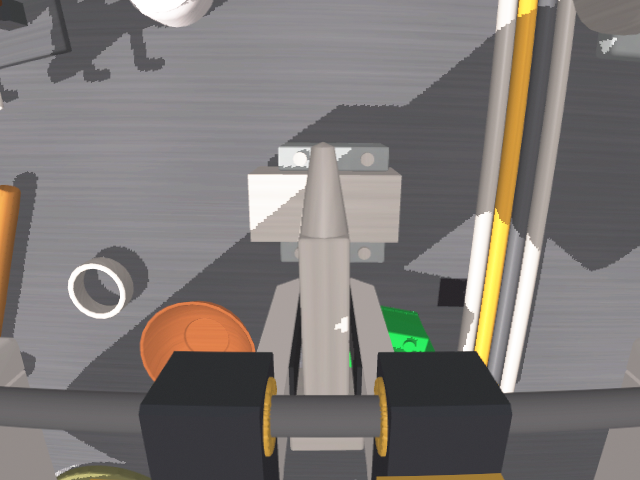

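View pics/s4.png

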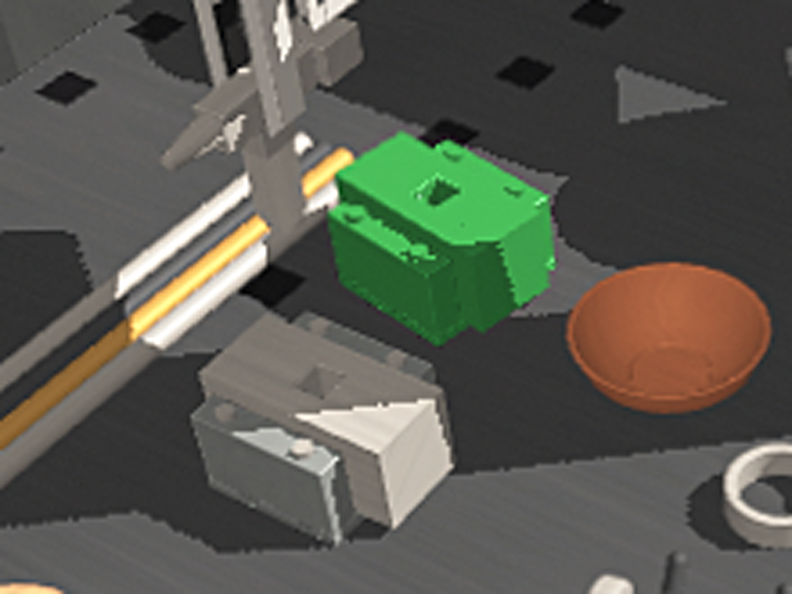

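View pics/t4.png

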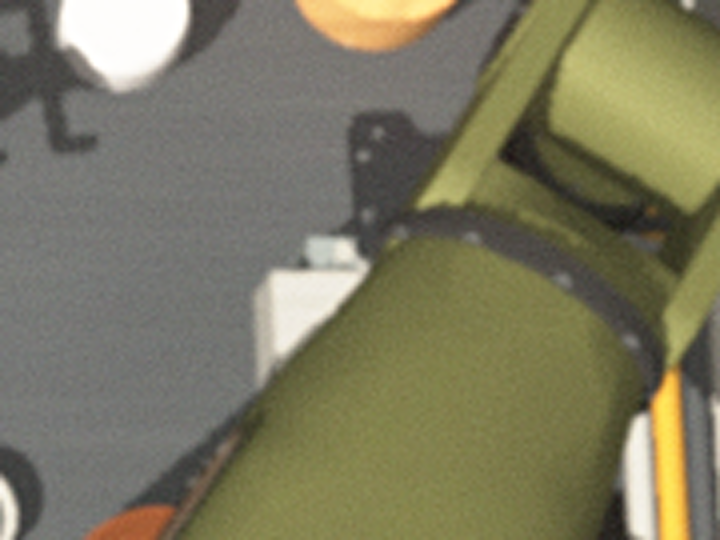

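```bash
python3 - <<'E'
from h import *
w=cam("wrist");s=cam("scene")
o=get_obs();p=o['ee_pos'];yw=o['eef_rot'][2]+np.pi
for c,n in((w,'w'),(s,'s')):
  im=c['pixels'][:,:,::-1].copy()
  X=np.array([np.cos(yw),np.sin(yw),0]);Y=np.array([-np.sin(yw),np.cos(yw),0]);Z=np.array([0,0,1.]);m=p+Z*.0175
  pts=[m+72*X/1e3]
  for a,b,d in [(36,-10,12),(36,10,12),(10,10,-30),(10,10,-75),(10,-10,-75),(7,7,-85),(7,-7,-85),(-7,7,-85),(-66,17,12),(-66,17,-12),(-36,17,12)]: pts.append(m+(a*X+b*Y+d*Z)/1e3)
  for q in pts:
    u=proj(c,q); cv2.circle(im,(int(round(u[0]*1)),int(round(u[1]))),1,(0,0,255),-1)
  if n=='s': im=cv2.resize(im[95:180,130:220],None,fx=6,fy=6,interpolation=0)
  cv2.imwrite(f'pics/p_{n}.png',im); print(n,proj(c,pts[0]),proj(c,pts[1]))
P=[onz(w,*q,.072) for q in [(249,172.5),(400,174.5),(399,241),(249,240.5)]]
print(np.round(P,4))
E
```

```text
w [321.58801502 143.33271773] [347.94545678 242.21679367]
s [144.43032432 145.82555419] [152.4342354  128.36726493]
[[ 0.5421 -0.2326  0.072 ]
 [ 0.5433 -0.366   0.072 ]
 [ 0.4821 -0.3694  0.072 ]
 [ 0.4795 -0.231   0.072 ]]
```

View pics/p_w.png

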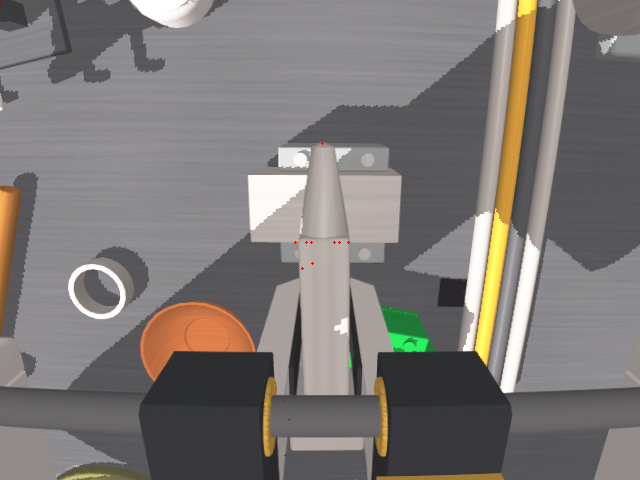

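View pics/p_s.png

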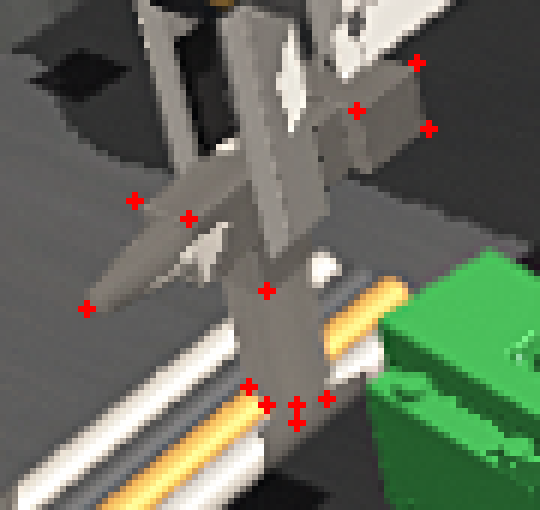

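```bash
python3 - <<'E'
from h import *
s=cam("scene")
im=cv2.resize(s['pixels'][95:190,130:225,::-1],None,fx=6,fy=6,interpolation=2)
cv2.imwrite('pics/s5.png',np.clip((im/255.)**.6*255,0,255).astype(np.uint8))
E
```

```text
(no output)
```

View pics/s5.png

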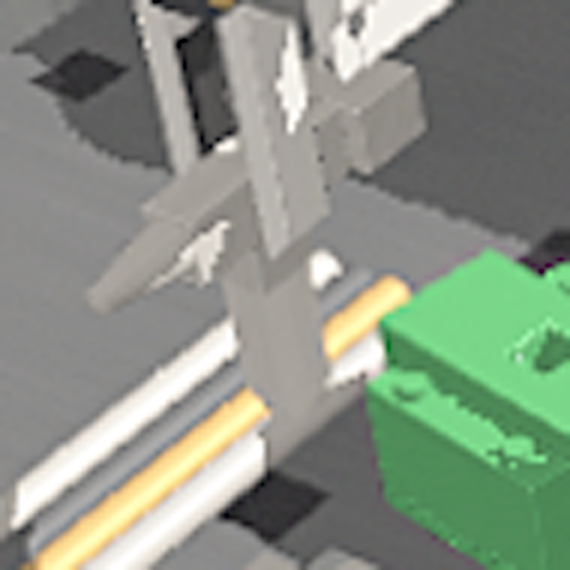

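step_arm --pt "0 10 -15 0 0 0" --pt "0 15 -30 0 0 0" --pt "0 10 0 0 0 0" --pt "0 0 0 0 0 0" --pt "0 0 0 0 0 0"

```text
time_s: 9.52
ee_pos: [0.5071, -0.2546, 0.2219]
eef_rot: [-1.57, 0.001, -3.121]
force: [0.3, 0.2, -6.5]
grip_width: 0.0196
```

```bash
python3 - <<'E'
from h import *
w=cam("wrist");cv2.imwrite('pics/w6.png',w['pixels'][:,:,::-1]);crop(w,220,100,440,265,3.6,'w6z.png')
s=cam("scene");im=cv2.resize(s['pixels'][110:260,130:280,::-1],None,fx=4,fy=4,interpolation=2)
cv2.imwrite('pics/s6.png',np.clip((im/255.)**.6*255,0,255).astype(np.uint8))
E
```

```text
(no output)
```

View pics/w6z.png

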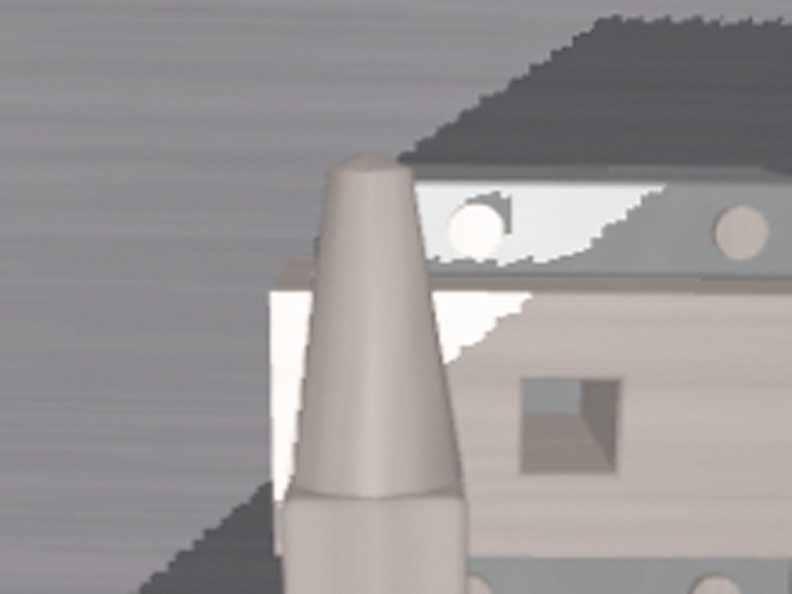

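View pics/s6.png

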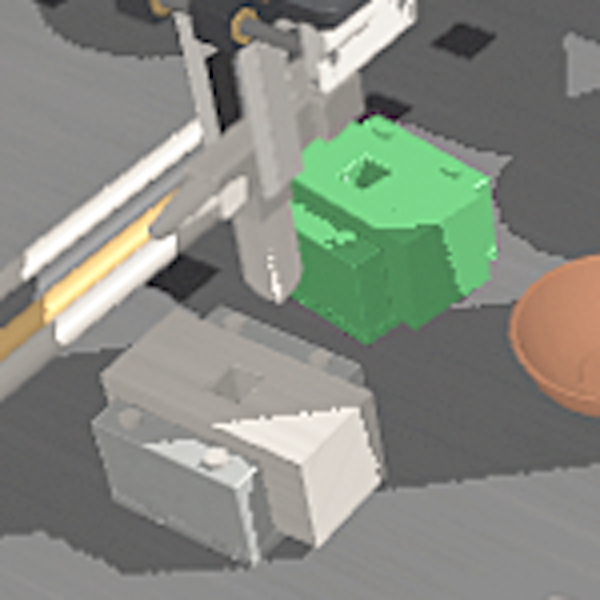

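```bash
python3 - <<'E'
from h import *
o=get_obs();p=o['ee_pos'];print(p,np.degrees(o['eef_rot']))
w=cam("wrist");s=cam("scene")
U=lambda x,y:(220+x/3.6-.36,100+y/3.6-.36)
H=np.array([onz(w,*U(*q),.072) for q in [(520,378),(622,378),(618,473),(519,473)]]);print(np.round(H,4),H.mean(0))
E=np.array([onz(w,*U(*q),.072) for q in [(272,290),(790,294),(790,557),(470,558)]]);print("slide edges",np.round(E,4))
yw=o['eef_rot'][2]+np.pi
X=np.array([np.cos(yw),np.sin(yw),0]);Y=np.array([-np.sin(yw),np.cos(yw),0]);Z=np.array([0,0,1.])
m=p+Z*.0175
for q in [(285,560),(466,560),(287,490),(463,490),(330,172),(410,172),(370,152)]:
    r=onz(w,*U(*q),m[2]+(.012 if q[1]>400 else 0))-m; print(q,"X",round(r@X*1e3,1),"Y",round(r@Y*1e3,1))
im=s['pixels'][:,:,::-1]; k=6; x0,y0=150,110
im=cv2.resize(im[y0:y0+90,x0:x0+100],None,fx=k,fy=k,interpolation=2); im=np.clip((im/255.)**.6*255,0,255).astype(np.uint8)
def P(a,b,d):
    u=proj(s,m+(a*X+b*Y+d*Z)/1e3); return tuple(int(round(k*(u[i]-(x0,y0)[i]+.5))) for i in (0,1))
def L(*a):
    for i in range(len(a)-1): cv2.line(im,P(*a[i]),P(*a[i+1]),(0,0,255),1)
L((10,10,-30),(10,10,-75),(7,7,-85),(7,-7,-85),(10,-10,-75),(10,-10,-30)); L((-10,10,-30),(-10,10,-75),(-7,7,-85),(7,7,-85))
L((36,-10,12),(36,10,12),(36,10,-12)); L((-36,17,12),(-66,17,12),(-66,17,-12)); L((70,0,0),(72,0,0))
cv2.imwrite('pics/s7.png',im)
E
```

```text
[ 0.50708552 -0.25446838  0.22190392] [-8.99754807e+01  3.42431396e-02 -1.78805697e+02]
[[ 0.5218 -0.2875  0.072 ]
 [ 0.5223 -0.3107  0.072 ]
 [ 0.5    -0.3112  0.072 ]
 [ 0.4995 -0.2884  0.072 ]] [ 0.51089276 -0.29945304  0.072     ]
slide edges [[ 0.5405 -0.2315  0.072 ]
 [ 0.5423 -0.3473  0.072 ]
 [ 0.4804 -0.3533  0.072 ]
 [ 0.4787 -0.2779  0.072 ]]
(285, 560) X 30.9 Y 8.8
(466, 560) X 30.9 Y -10.5
(287, 490) X 38.6 Y 8.4
(463, 490) X 38.6 Y -10.0
(330, 172) X 70.6 Y 4.0
(410, 172) X 70.6 Y -4.5
(370, 152) X 72.7 Y -0.3
```

View pics/s7.png

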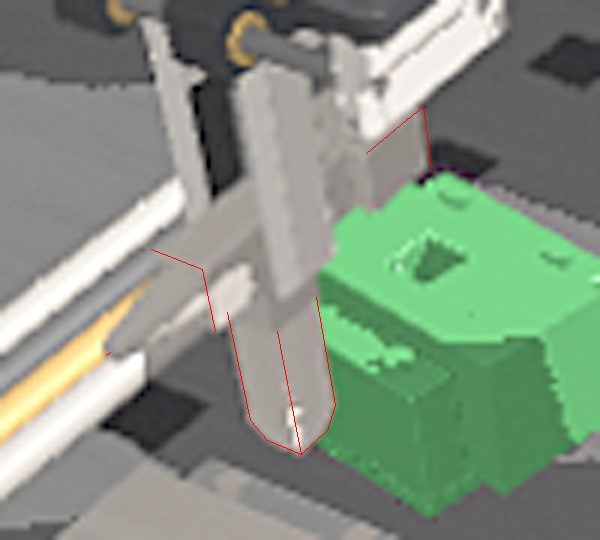

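step_arm --pt "-1.5 0 15 0 0 0" --pt "0 15 20 0 0 0" --pt "0 25 9 0 0 0" --pt "0 25 0 0 0 0" --pt "0 10 0 0 0 0" --pt "0 2 0 0 0 0" --pt "0 0 0 0 0 0"

```text
time_s: 10.6
ee_pos: [0.5097, -0.2982, 0.1451]
eef_rot: [-1.57, 0.001, -3.12]
force: [-0.5, 0.2, -5.9]
grip_width: 0.0198
```

```bash
python3 - <<'E'
from h import *
s=cam("scene");im=cv2.resize(s['pixels'][150:250,130:240,::-1],None,fx=6,fy=6,interpolation=2)
cv2.imwrite('pics/s8.png',np.clip((im/255.)**.6*255,0,255).astype(np.uint8))
E
```

```text
(no output)
```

View pics/s8.png

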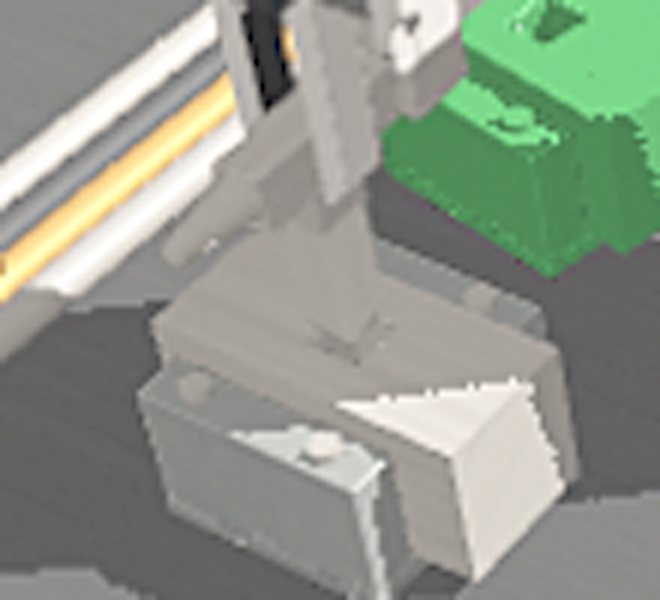

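The foot sits over the hole, at about (350,345) in the enlargement. I'll lower it gently and watch the force.

step_arm --pt "0 3 0 0 0 0" --pt "0 3 0 0 0 0" --pt "0 3 0 0 0 0" --pt "0 3 0 0 0 0" --pt "0 0 0 0 0 0"

```text
time_s: 11.28
ee_pos: [0.5093, -0.2978, 0.1321]
eef_rot: [-1.571, -0.0, -3.12]
force: [-0.2, -0.6, -5.9]
grip_width: 0.02
```

step_arm --pt "0 2 0 0 0 0" --pt "0 2 0 0 0 0" --pt "0 2 0 0 0 0" --pt "0 0 0 0 0 0"

```text
time_s: 11.78
ee_pos: [0.5094, -0.2978, 0.1263]
eef_rot: [-1.571, -0.0, -3.12]
force: [-0.1, 1.0, -6.7]
grip_width: 0.0195
```

step_arm --pt "0 3 0 0 0 0" --pt "0 3 0 0 0 0" --pt "0 3 0 0 0 0" --pt "0 3 0 0 0 0" --pt "0 0 0 0 0 0"

```text
time_s: 12.4
ee_pos: [0.5093, -0.2978, 0.1141]
eef_rot: [-1.571, -0.0, -3.12]
force: [-0.1, 0.3, -5.9]
grip_width: 0.0194
```

step_arm --pt "0 4 0 0 0 0" --pt "0 4 0 0 0 0" --pt "0 4 0 0 0 0" --pt "0 4 0 0 0 0" --pt "0 0 0 0 0 0"

```text
time_s: 13.02
ee_pos: [0.5093, -0.2978, 0.098]
eef_rot: [-1.571, -0.001, -3.12]
force: [0.6, 0.6, -6.2]
grip_width: 0.0196
```

Sliding freely. About 13 mm remain.

step_arm --pt "0 4 0 0 0 0" --pt "0 4 0 0 0 0" --pt "0 2 0 0 0 0" --pt "0 1 0 0 0 0" --pt "0 0 0 0 0 0"

```text
time_s: 13.65
ee_pos: [0.5095, -0.2978, 0.0874]
eef_rot: [-1.571, -0.0, -3.12]
force: [-0.0, -1.0, -6.2]
grip_width: 0.0198
```

step_arm --pt "0 1 0 0 0 0" --pt "0 1 0 0 0 0" --pt "0 1 0 0 0 0" --pt "0 0 0 0 0 0"

```text
time_s: 14.15
ee_pos: [0.5095, -0.2979, 0.0846]
eef_rot: [-1.571, 0.0, -3.12]
force: [0.0, -0.7, -3.6]
grip_width: 0.0197
```

step_arm --pt "0 0.7 0 0 0 0" --pt "0 0 0 0 0 0"

```text
time_s: 14.4
ee_pos: [0.5096, -0.2979, 0.0845]
eef_rot: [-1.57, 0.001, -3.12]
force: [-4.6, 2.1, 5.4]
grip_width: 0.0197
```

step_arm --pt "0 0 0 0 0 0" --pt "0 0 0 0 0 0" --pt "0 0 0 0 0 0" --pt "0 0 0 0 0 0" --gripper 0.1

```text
time_s: 14.9
ee_pos: [0.5095, -0.2979, 0.0837]
eef_rot: [-1.571, 0.0, -3.12]
force: [0.2, 0.4, 0.4]
grip_width: 0.0512
```

step_arm --pt "0 -10 0 0 0 0" --pt "0 -30 0 0 0 0" --pt "0 -40 0 0 0 0" --pt "0 -50 0 0 0 0" --pt "0 -20 0 0 0 0" --pt "0 0 0 0 0 0"

```text
time_s: 15.65
ee_pos: [0.5098, -0.2981, 0.2357]
eef_rot: [-1.569, 0.003, -3.12]
force: [-0.2, 0.3, -0.5]
grip_width: 0.0514
```

step_arm --pt "30 0 -30 0 0 0" --pt "40 0 -40 0 0 0" --pt "40 0 -40 0 0 0" --pt "20 0 -40 0 0 0" --pt "0 0 -40 0 0 0" --pt "0 0 -20 0 0 0" --pt "0 0 0 0 0 0"

```text
time_s: 16.52
ee_pos: [0.3746, -0.0898, 0.2331]
eef_rot: [-1.571, -0.001, -3.118]
force: [0.6, -0.4, 0.4]
grip_width: 0.0521
```

```bash
python3 - <<'E'
from h import *
s=cam("scene");t=cam("top")
im=np.zeros((600,800,3),np.uint8)
im[:400,:440]=cv2.resize(s['pixels'][150:250,130:240,::-1],None,fx=4,fy=4,interpolation=2)
im[:360,440:800]=cv2.resize(t['pixels'][185:275,410:500,::-1],None,fx=4,fy=4,interpolation=2)
im[400:,:]=cv2.resize(t['pixels'][165:225,120:360,::-1],(800,200))
cv2.imwrite('pics/f.png',im)
cv2.imwrite('pics/fs.png',s['pixels'][:,:,::-1])
E
```

```text
(no output)
```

View pics/f.png

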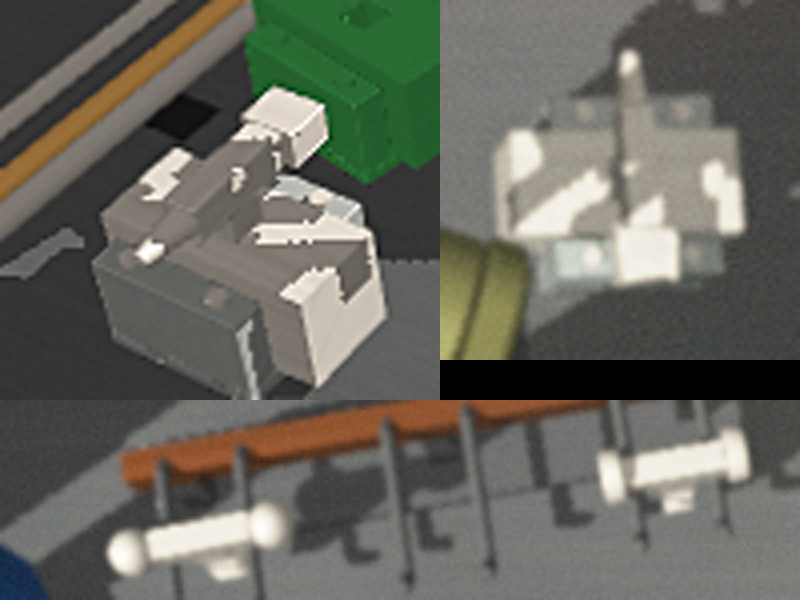

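View pics/fs.png

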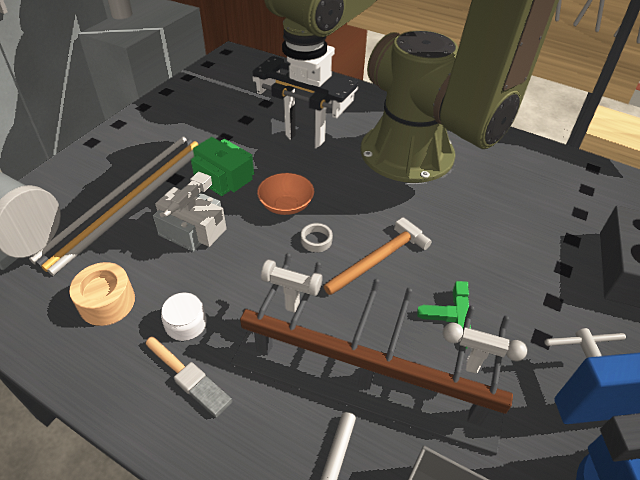

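The stake stands in the holder with its block end towards the robot. The other two stakes hang as they did before. One numeric check of the height and tilt.

```bash
python3 - <<'E'
from h import *
s=cam("scene");t=cam("top")
S=lambda x,y:(130+x/4-.4,150+y/4-.4)
T=lambda x,y:(410+(x-440)/4-.4,185+y/4-.4)
print("tip",tri(s,S(138,258),t,T(628,50)))
# block top face corners, front (robot side) and back edges
print("front L top", tri(s,S(328,106),t,T(614,284)) )
print("front R top", tri(s,S(277,87),t,T(680,280)))
for q in [(618,230),(678,228),(614,284),(680,280)]: print(onz(t,*T(*q),.114))
o=get_obs();print(o['time_s'],o['force'])
E
```

```text
tip (array([ 0.57976402, -0.29526814,  0.10565938]), np.float64(0.0009394079114553011))
front L top (array([ 0.44081023, -0.28113871,  0.11046821]), np.float64(0.0019174765671518765))
front R top (array([ 0.44210486, -0.31814716,  0.10947444]), np.float64(0.002142093764350828))
[ 0.47107032 -0.28306047  0.114     ]
[ 0.47223321 -0.31812456  0.114     ]
[ 0.4397387 -0.2794944  0.114    ]
[ 0.44198894 -0.31792655  0.114     ]
16.725 [ 0.45409682 -0.35513885  0.56759441]
```

```bash
python3 - <<'E'
from h import *
s=cam("scene");yw=np.radians(1.2)
for tag,c0,th in (('a',(.5088,-.2980,.102),0),('b',(.5088,-.2980,.102),.05)):
  X=np.array([np.cos(yw),np.sin(yw),0]);Y=np.array([-np.sin(yw),np.cos(yw),0]);Z=np.array([0,0,1.])
  X,Z=X*np.cos(th)+Z*np.sin(th),Z*np.cos(th)-X*np.sin(th)
  m=np.array(c0);k=8;x0,y0=148,160
  im=cv2.resize(s['pixels'][y0:y0+72,x0:x0+80,::-1],None,fx=k,fy=k,interpolation=2);im=np.clip((im/255.)**.6*255,0,255).astype(np.uint8)
  def P(a,b,d):
    u=proj(s,m+(a*X+b*Y+d*Z)/1e3); return tuple(int(round(k*(u[i]-(x0,y0)[i]+.5))) for i in (0,1))
  def L(*a):
    for i in range(len(a)-1): cv2.line(im,P(*a[i]),P(*a[i+1]),(0,0,255),1)
  L((36,-10,12),(36,10,12),(36,10,-12)); L((-36,17,12),(-66,17,12),(-66,-17,12),(-36,-17,12),(-36,17,12),(-36,17,-12),(-66,17,-12),(-66,17,12)); L((67,0,0),(72,0,0)); L((36,10,12),(-36,10,12));L((36,-10,12),(-36,-10,12))
  cv2.imwrite(f'pics/g{tag}.png',im)
E
```

```text
(no output)
```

View pics/ga.png

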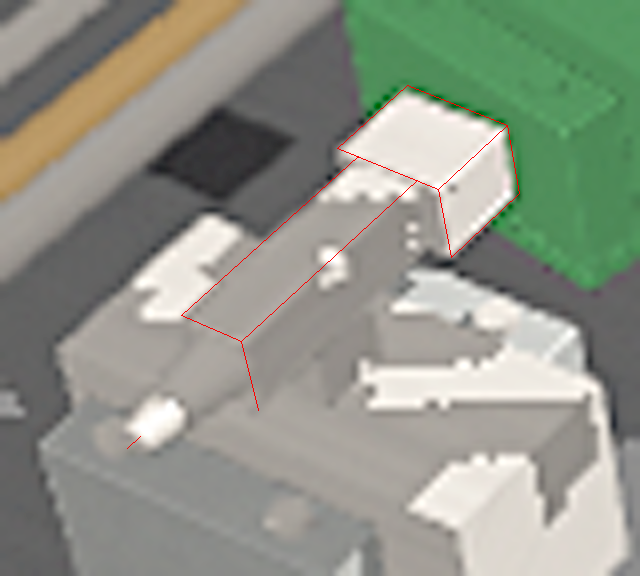

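View pics/gb.png

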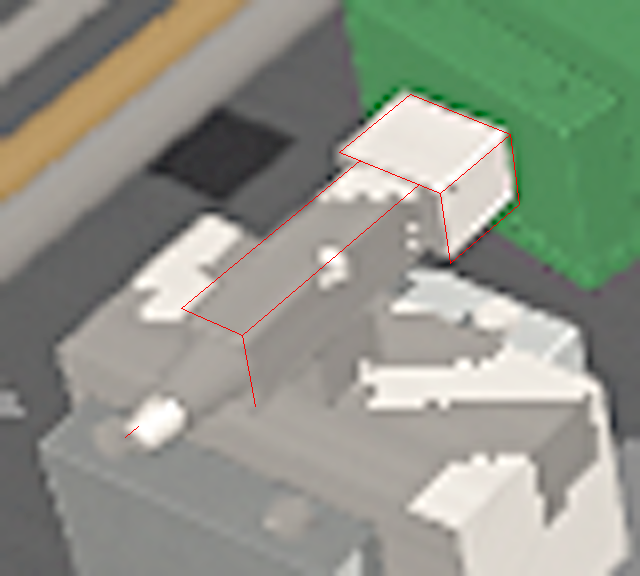

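```bash
python3 -c "
from station import job
print(job.hand_in())"
```

```text
the job is handed in; nothing more can be done
None
```

I took the horn-and-block stake off the middle pegs and seated it in the grey holder, with the square block towards the robot. I then let go, backed the arm away and handed the job in at about 17 s. The hand-in reports no verdict.

- **Seating:** The stake slid down the hole with almost no side force and touched down with the tool at z = 0.0845 m. That is the height I worked out beforehand for a stake fully home. A light press raised the vertical force on the tool by about 9 N, and the stake was then released.
- **Other stakes:** The ball and disc stakes appear unmoved on the rack in the last pictures. I checked this by eye and did not measure it.
- **Uprightness, where two checks disagreed:**
  - A rough two-camera measurement put the horn tip about 4 mm high and the block top about 4 mm low. That would be a tilt of about 0.055 rad, close to the 0.06 limit.
  - An upright, fully seated outline drawn over the scene picture matched the block's edges better than one tilted by 0.05 rad. The hole's clearance also allows only about 0.036 rad. I judged the first reading to be pixel error and took the stake as upright.

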